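# Draw the priming syringe of a chromatography pump and hold it

### The arm

A 6-joint arm with a two-finger parallel gripper is mounted at the origin on the work surface. World frame = base frame: x ahead of the robot, y to its left, z up, the work surface at z = 0. Lengths are in m, angles in rad, forces in N, time in s.
With the tool pointing down it reaches from about 0.35 to 0.85 m from the base axis. Payload 8.1 kg.
Tool frame: the origin (TCP) lies where the fingers leave the gripper's body, on its centre line; the fingertips stand 84 mm ahead of it and the grasp point (between the pads) lies 65 mm ahead of it; z points along the fingers, y is the line along which they close (so a half turn about z gives the same grasp; the last joint's range is limited). The gripper opens to 93 mm and grips with 3 to 60 N. Pads are 15 mm wide; open, the fingers measure 128 mm over their backs; the gripper's body (75 mm by 188 mm) begins 65 mm behind the grasp point.
Start: joints at [1.187, 0.13, 1.488, -0, 1.523, -0.085], TCP at [0.177, 0.573, 0.303] pointing down, gripper open.
Joint ranges: [-2.96, 2.96], [-0.89, 2.26], [0.02, 2.5], [-1.34, 4.48], [0, 2.73], [-2.66, 2.66]. Speed limits (rad/s): [2.39, 2.39, 2.79, 3.14, 3.14, 3.14].

### API

Orientations are given as a rotation vector (axis times angle).
In Python, from plant import robot gives the robot as it stands.
- The arm moves only by the shell command python3 -m jog 'ROWS' [FORCE]. ROWS is text: rows parted by semicolons, each of 5 numbers parted by spaces: the opening, from 0 (shut) to 1 (fully open), then the shift along the tool's x, y, z in m, then the turn about the tool's z in degrees. A call has 1 to 10 rows; each row shifts and turns the commanded pose from where the row before left it, along the tool's axes as they then stand; what a row does not reach is not made up. A row lasts 1/12 s, in which the tool goes at most 41.7 mm and 7.16 degrees, less where a joint would pass 70% of its speed; a pose out of reach is approached as far as the arm can. A call with a gripper value outside its range is refused whole. The fingers move at their own pace and stop on an object; FORCE is the grip in N (left out, the last holds). Time passes only in rows, so rows that do not move let the fingers close. It gives the time, the measured TCP pose, the force, the opening and the grip force at its end, in the units of the state.
- robot.read_state(): the state, without advancing time (a new reading comes with each control period).
- robot.read_camera(name): name is "scene" or "top" or "wrist"; returns a dict with "color" (480x640x3 uint8, red, green, blue), "intrinsics" (3x3 intrinsics, pixels), "pose" (4x4, takes a point from camera to world coordinates); the wrist camera has in their place "tool_from_camera" (4x4, takes a point from camera to tool coordinates, whose origin is the TCP and whose axes are the flange's). Camera axes: x right, y down, z forward; pixel columns grow to the right and rows downward; lengths in m; the calibration is good to about 2 mm. A picture is of the moment at which its call begins: read the wrist's pose just before it. There is no depth.
- robot.close_job(): hands the job in; it is judged then, once.
The state is a dict: "t": time; "q": joint angles; "dq": joint speeds; "joint_torque": joint torques, N m; "tool_pos": TCP position; "orientation": TCP orientation; "force": force on the tool from outside, world axes, zero at the start; "wrist_torque": the same for the moment, N m; "opening": finger opening in m; "gripper_force": force on a finger pad.
Only numpy, scipy, OpenCV 4.12 (cv2) and the standard library are available. Lean on these libraries where they do the work, as an engineer would, in place of code of your own. Each camera call takes 0.05 s, during which the arm holds its last target. There are 200 camera calls.

### The job

The chromatography pump on the bench has to be primed by hand: swing its front door wide open by the bar handle and leave it open, then draw the plunger of the upright glass syringe inside straight up out of its barrel by about 40 mm, keeping it in line so that it does not bind or strain the glass. Finish while still holding the plunger there: it sinks back if let go, and it must not come right out of the barrel. Leave the bottle, the tip box and the tube rack where they stand.

Things in the scene. Friction and masses are not known exactly. Their poses are not given: they have to be found in the camera images.
- pump: White pump fixed to the bench, 260 mm wide, 360 deep, 170 high. Origin on the bench under the middle of its front panel; x points into the pump, y to its left (the robot's left), z up. A fixed fascia (y -0.130 to -0.063) and the closed door (y -0.059 to 0.121) stand 67 mm ahead of the panel. Behind the door: the syringe, and beside it two pump heads 44 mm ahead of the panel, up to height 110 mm.
- door (a joint): Angle (rad) of the pump's front door: 0 closed, growing to 1.9 as it swings towards the robot and to the pump's left. It starts shut or up to 0.3 ajar. Light friction hinge, no latch or spring: it stays where it is left. The door is a hollow white cover with a clear window, 180 mm wide, 67 mm deep, its top edge 168 mm above the bench.
- door_hinge (a point): On the door's vertical hinge axis at the front panel (y = 0.122 in the pump's frame), 150 mm above the bench. Seen from above the door turns clockwise about it as it opens.
- door_handle (a point): Middle of the handle's grip, 150 mm above the bench: a level round steel bar 12 mm thick, 90 mm long, parallel to the door's face, 36 mm clear of it, joined to the door by a 12 mm bar at each end. With the door closed this point lies 109 mm ahead of the hinge and 115 mm to the pump's right of it.
- syringe: Upright glass barrel fixed to the pump, its axis 32 mm ahead of the front panel at y = 0.020 in the pump's frame: outside 27 mm across, bore 21 mm, flange 38 mm across at its mouth, thin black rings every 10 mm, two black clips. Origin at the middle of the bore's floor, 48 mm above the bench; z up along the bore. Axes parallel to the pump's.
- barrel_mouth (a point): Centre of the barrel's open mouth, level with the top of its flange: 79 mm above the bore's floor, 127 mm above the bench.
- plunger: Loose plunger, 60 to 130 g: frosted glass rod 20 mm thick, 89 mm long (1 mm play in the bore), with a knurled steel grip 20 mm thick, 25 mm tall on top. Origin at its lower end, z up along it. At the start it rests on the bore's floor and the steel grip reaches from 10 to 35 mm above the barrel's mouth. Only its weight and rubbing hold it: let go, it sinks back.
- plunger_grip (a point): Middle of the plunger's steel grip, 102 mm above the plunger's lower end; 150 mm above the bench at the start.
- reagent_bottle: Loose amber bottle, 86 mm across, 180 mm tall; a bystander. Origin at the centre of its underside.
- tip_box: Loose closed pipette-tip box, 88 x 124 mm, 83 mm tall; a bystander. Origin at the centre of its underside.
- tube_rack: Loose orange tube rack, 100 x 200 mm, 38 mm tall; a bystander. Origin at the centre of its underside.

How it is judged:
On the way, in this order (a step that is already met when the one before it is completed fails the run):
1. the door stands wide open (value of joint door above 1.2 rad), for 0.2 s.
2. the plunger, held by the fingers, is drawn up out of the barrel (z of plunger in the frame of syringe above 0.03 m and contact force between the fingers and plunger above 1 N and value of joint door above 1.2 rad), for 0.2 s.
At the end, for the whole second after the job is handed in: Through the last second the door is open by more than 1.2 rad (about 70 degrees), the fingers grip the plunger, its lower end is still 32 to 48 mm above the bore's floor, in line with the bore within 0.06 rad and pressing on the barrel with less than 10 N (value of joint door above 1.2 rad and z of plunger in the frame of syringe between 0.032 and 0.048 m and contact force between the fingers and plunger above 1 N and contact force between plunger and syringe below 10 N and angle between the z axis of plunger and the z axis of syringe, either way round below 0.06 rad and linear speed of plunger below 0.02 m/s); the arm keeps its last pose, push and grip.
It fails at once if the plunger is pulled out so far that it leaves the guidance of the barrel (more than 65 mm) (z of plunger in the frame of syringe above 0.065 m).
It fails at once if the plunger is forced against the glass barrel with more than 20 N (contact force between plunger and syringe above 20 N).
It fails at once if the glass barrel is struck or squeezed by the robot with more than 20 N (contact force between any of the fingers, the arm and syringe above 20 N).
It fails at once if a bystander is moved by more than 30 mm (distance of any of reagent_bottle, tip_box, tube_rack from where it was at the start of the episode above 0.03 m).
It also fails if it takes over 56 s, if anything falls off the work surface, if the arm or the gripper's body presses on something with over 40 N, if the wrist force passes 120 N, or if a joint passes its speed limit or range.

## Working session

There is one attempt and no reset: what is moved stays moved. The work goes in short steps, Python scripts to look and compute and a shell command to move; the robot and the scene stay as the last step left them, time stands still between calls to the robot, and variables do not carry over. Pictures are saved under pics/ and viewed, at most 10 in all, crops included, and the job is handed in when it is done.

```bash
ls; mkdir -p pics
python3 - <<'E'
from plant import robot
import cv2,numpy as np
s=robot.read_state();print({k:np.round(v,3) for k,v in s.items()})
for n in("scene","top"):
    c=robot.read_camera(n);cv2.imwrite(f"pics/{n}0.png",c["color"][:,:,::-1]);print(n,c["intrinsics"].round(1).tolist(),c["pose"].round(3).tolist())
E
```

```text
pics
{'t': np.float64(0.0), 'q': array([ 1.187,  0.131,  1.489, -0.   ,  1.523, -0.085]), 'dq': array([-0.002, -0.001,  0.   ,  0.   ,  0.001, -0.   ]), 'joint_torque': array([ 1.0000e-03, -5.5983e+01, -4.9177e+01,  7.7000e-02,  3.5000e-02,
       -0.0000e+00]), 'tool_pos': array([0.176, 0.573, 0.302]), 'orientation': array([-4.670e-01, -3.106e+00,  3.000e-03]), 'force': array([ 0.327, -0.953,  0.378]), 'wrist_torque': array([0.046, 0.026, 0.017]), 'gripper_force': np.float64(0.0), 'opening': np.float64(0.093)}
scene [[487.3, 0.0, 320.3], [0.0, 487.3, 246.5], [0.0, 0.0, 1.0]] [[0.502, 0.691, -0.52, 1.165], [0.865, -0.407, 0.293, -0.339], [-0.009, -0.597, -0.802, 1.085], [0.0, 0.0, 0.0, 1.0]]
top [[489.4, 0.0, 323.5], [0.0, 489.4, 244.4], [0.0, 0.0, 1.0]] [[-0.015, -0.996, 0.086, 0.428], [-1.0, 0.015, 0.009, 0.008], [-0.01, -0.086, -0.996, 1.345], [0.0, 0.0, 0.0, 1.0]]
```

View pics/scene0.png

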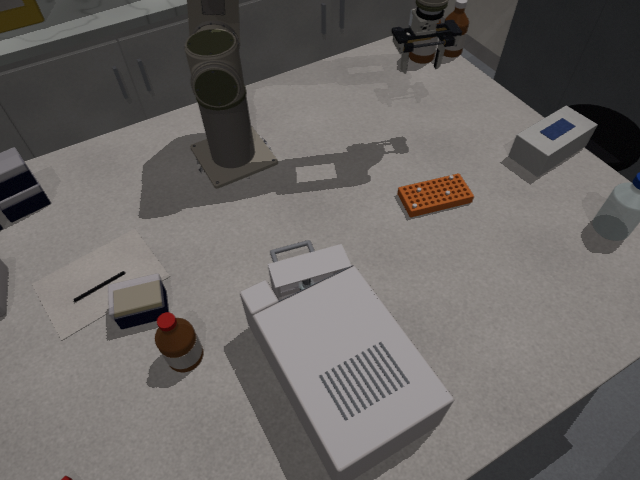

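View pics/top0.png

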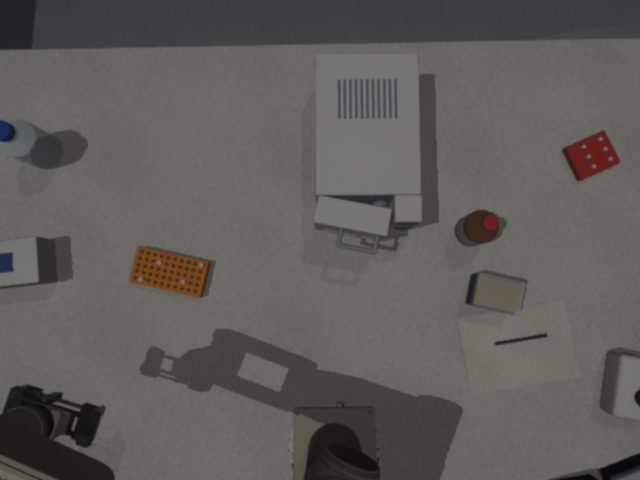

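The scene view shows the pump at centre, with its door slightly ajar and the handle near (292,250). In the top view the pump's top spans (316,55) to (420,194), the door edge is near (355,215), and the handle is near (357,247). The bottle is at (478,228), the tip box at (497,292) and the rack at (170,272). Next I'll enlarge the front area and cast rays.

```bash
cat > h.py <<'E'
import numpy as np,cv2
from plant import robot
def ray(c,uv):
    P=c["pose"];d=P[:3,:3]@np.linalg.solve(c["intrinsics"],[uv[0],uv[1],1.]);return P[:3,3],d
def onz(c,uv,z):
    o,d=ray(c,uv);return (o+d*(z-o[2])/d[2]).round(4)
def proj(c,X):
    P=c["pose"];p=c["intrinsics"]@(P[:3,:3].T@(np.asarray(X)-P[:3,3]));return (p[:2]/p[2]).round(1)
E
python3 - <<'E'
from h import *
c=robot.read_camera("top");im=c["color"][:,:,::-1]
for uv in[(316,194),(420,194),(316,55),(417,55)]:print(uv,onz(c,uv,.17))
for uv in[(338,246),(378,249),(357,247)]:print("handle",uv,onz(c,uv,.15))
for uv in[(316,200),(391,207),(388,236),(315,226)]:print("door",uv,onz(c,uv,.168))
print("syr?",onz(c,(380,203),.16))
b=cv2.resize(im[180:260,305:430],None,fx=6,fy=6,interpolation=cv2.INTER_CUBIC)
b=cv2.convertScaleAbs(b,alpha=1.4)
cv2.imwrite("pics/topcrop.png",b)
E
```

```text
(316, 194) [0.6519 0.0352 0.17  ]
(420, 194) [ 0.6477 -0.2172  0.17  ]
(316, 55) [1.0028 0.0305 0.17  ]
(417, 55) [ 0.9979 -0.2207  0.17  ]
handle (338, 246) [ 0.5258 -0.0166  0.15  ]
handle (378, 249) [ 0.5169 -0.1142  0.15  ]
handle (357, 247) [ 0.5226 -0.063   0.15  ]
door (316, 200) [0.6375 0.0354 0.168 ]
door (391, 207) [ 0.6173 -0.1464  0.168 ]
door (388, 236) [ 0.5467 -0.1373  0.168 ]
door (315, 226) [0.5738 0.0387 0.168 ]
syr? [ 0.6289 -0.1208  0.16  ]
```

View pics/topcrop.png

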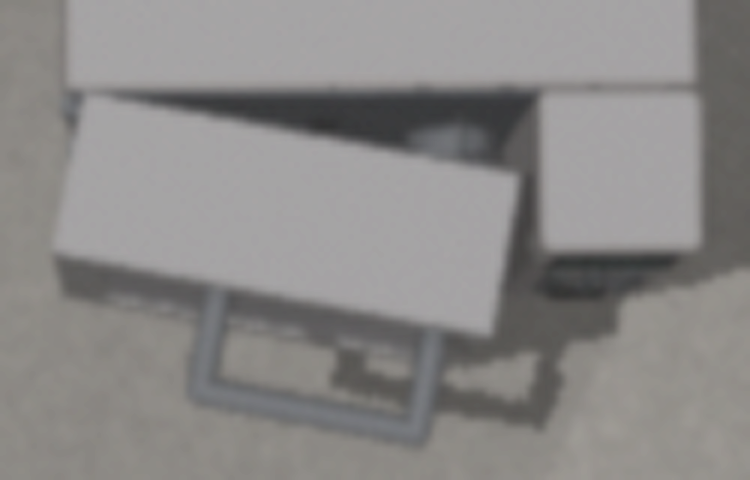

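The enlarged top view shows the pump's front edge from crop (68,90) to (695,88). The door is ajar by about 10° and the handle bar runs from crop (205,388) to (415,430). That puts the pump origin near (0.646,-0.091) with yaw about -0.015, the hinge near (0.647,0.031), and the handle near (0.520,-0.0625). The hinge-to-handle radius is 0.158, as specified. I'll move above the handle.

```bash
python3 -m jog '0.35 -.026 -.0253 0 0;0.35 -.026 -.0253 0 0;0.35 -.026 -.0253 0 0;0.35 -.026 -.0253 0 0;0.35 -.026 -.0253 0 0;0.35 -.026 -.0253 0 0;0.35 -.026 -.0253 0 0;0.35 -.026 -.0253 0 0;0.35 -.026 -.0253 0 0;0.35 -.026 -.0253 0 0'
python3 -m jog '0.35 -.026 -.0253 0 0;0.35 -.026 -.0253 0 0;0.35 -.026 -.0253 0 0;0.35 -.026 -.0253 0 0;0.35 -.026 -.0253 0 0;0.35 -.026 -.0253 0 0;0.35 -.026 -.0253 0 0;0.35 -.026 -.0253 0 0;0.35 -.026 -.0253 0 0;0.35 -.026 -.0253 0 0'
python3 -m jog '0.35 0 0 0 7;0.35 0 0 0 7;0.35 0 0 0 7;0.35 0 0 0 7;0.35 0 0 0 7;0.35 0 0 0 7'
python3 -m jog '0.35 0 0 0 7;0.35 0 0 0 7;0.35 0 0 0 7;0.35 0 0 0 7;0.35 0 0 0 7;0.35 0 0 0 6;0.35 0 0 0 0;0.35 0 0 0 0'
cat >> h.py <<'E'
from scipy.spatial.transform import Rotation as Ro
def tool():
    s=robot.read_state();T=np.eye(4);T[:3,:3]=Ro.from_rotvec(s["orientation"]).as_matrix();T[:3,3]=s["tool_pos"];return s,T
def wrist():
    s,T=tool();c=robot.read_camera("wrist");c["pose"]=T@c["tool_from_camera"];return c,s,T
E
python3 - <<'E'
from h import *
c,s,T=wrist();cv2.imwrite("pics/w1.png",c["color"][:,:,::-1])
print(T.round(4),s["opening"],s["q"].round(3),s["t"]);print(c["tool_from_camera"].round(3))
print(proj(c,[.52,-.0625,.15]))
E
```

```text
t: 0.98
tool_pos: [0.3509, 0.2534, 0.3026]
orientation: [0.467, 3.107, 0.0]
force: [1.0, 0.6, -0.2]
opening: 0.0337
gripper_force: 0.0
t: 1.82
tool_pos: [0.525, -0.065, 0.3025]
orientation: [-0.468, -3.106, -0.0]
force: [-0.1, 0.5, 0.2]
opening: 0.0327
gripper_force: 0.0
t: 2.32
tool_pos: [0.5244, -0.0633, 0.3023]
orientation: [-1.558, -2.727, 0.0]
force: [0.3, -0.0, -0.9]
opening: 0.0328
gripper_force: 0.0
t: 2.98
tool_pos: [0.5245, -0.0632, 0.3025]
orientation: [-2.405, -2.021, 0.0]
force: [0.3, 0.1, -0.3]
opening: 0.0327
gripper_force: 0.0
[[ 1.724e-01  9.850e-01 -4.000e-04  5.245e-01]
 [ 9.850e-01 -1.724e-01  0.000e+00 -6.320e-02]
 [-0.000e+00 -4.000e-04 -1.000e+00  3.025e-01]
 [ 0.000e+00  0.000e+00  0.000e+00  1.000e+00]] 0.03271265210460319 [-0.217 -0.064  1.687 -0.     1.519 -0.044] 2.9833
[[-0.    -0.966 -0.257  0.071]
 [ 1.    -0.    -0.    -0.   ]
 [ 0.    -0.257  0.966 -0.082]
 [ 0.     0.     0.     1.   ]]
[314.9 253.9]
```

View pics/w1.png

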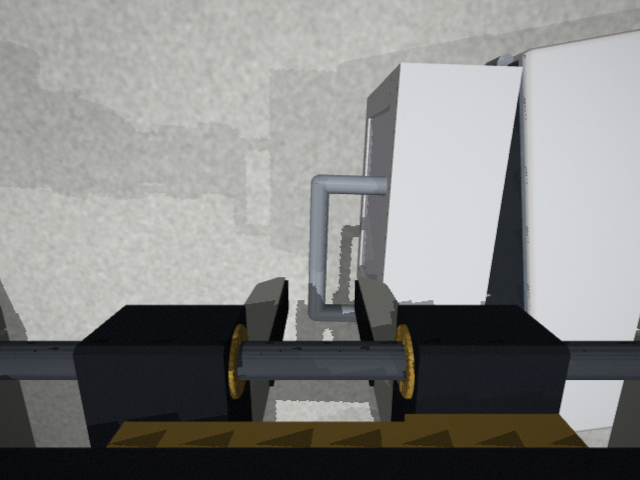

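The wrist view shows the bar running vertically in the image at column ~318, from row 180 to 315, so the tool yaw matches. Its middle is at about (318,247).

Run:
```python
from h import *
c,s,T=wrist()
for uv in[(318,181),(318,313),(318,247)]:
    X=onz(c,uv,.15);print(X,(np.linalg.inv(T)@np.r_[X,1]).round(4))
# hinge pin seen at (505,60); pump front/top corner
print(onz(c,(505,60),.168), onz(c,(522,54),.17))
```

```text
[ 0.5306 -0.0148  0.15  ] [ 0.0487 -0.0023  0.1525  1.    ]
[ 0.5145 -0.1058  0.15  ] [-0.0437 -0.0025  0.1525  1.    ]
[ 0.5229 -0.0581  0.15  ] [ 0.0047 -0.0024  0.1525  1.    ]
[0.6429 0.0337 0.168 ] [0.651  0.0348 0.17  ]
```

```bash
python3 -m jog '0.33 .003 -.0024 0 0;0.33 0 0 .03 0;0.33 0 0 .03 0;0.33 0 0 .0275 0;0.33 0 0 0 0;0.24 0 0 0 0;0.24 0 0 0 0' 10
python3 -m jog '0.24 .0039 -.0039 0 2;0.24 .0079 -.0078 0 4;0.24 .0079 -.0078 0 4;0.24 .0079 -.0078 0 4;0.24 .0079 -.0078 0 4;0.24 .0079 -.0078 0 4;0.24 .0079 -.0078 0 4'
python3 - <<'E'
from h import *
s,T=tool();print(T.round(4))
h=np.array([.647,.032]);print(np.linalg.inv(T[:2,:2])@(h-T[:2,3]))
E
```

```text
t: 3.67
tool_pos: [0.5234, -0.0599, 0.2169]
orientation: [2.407, 2.017, 0.002]
force: [0.5, 0.3, 0.3]
opening: 0.0237
gripper_force: 0.0
t: 4.25
tool_pos: [0.4962, 0.0061, 0.2187]
orientation: [2.8, 1.417, 0.009]
force: [5.0, -0.2, -1.8]
opening: 0.0224
gripper_force: 1.8
[[ 5.920e-01  8.059e-01  6.600e-03  4.962e-01]
 [ 8.060e-01 -5.920e-01 -4.000e-04  6.100e-03]
 [ 3.600e-03  5.600e-03 -1.000e+00  2.187e-01]
 [ 0.000e+00  0.000e+00  0.000e+00  1.000e+00]]
[0.11010237 0.10621801]
```

```bash
python3 -m jog '0.24 .0079 -.0078 .0005 4;0.24 .0079 -.0078 .0005 4;0.24 .0079 -.0078 .0005 4;0.24 .0079 -.0078 .0005 4;0.24 .0079 -.0078 0 4;0.24 .0079 -.0078 0 4;0.24 .0079 -.0078 0 4;0.24 .0079 -.0078 0 4'
python3 - <<'E'
from h import *
s,T=tool();print(T.round(4),s["q"].round(2))
h=np.array([.647,.032]);print(np.linalg.inv(T[:2,:2])@(h-T[:2,3]))
E
```

```text
t: 4.92
tool_pos: [0.5052, 0.0934, 0.217]
orientation: [3.084, 0.591, 0.011]
force: [5.0, -2.9, 0.7]
opening: 0.0219
gripper_force: 2.3
[[ 9.291e-01  3.698e-01  7.500e-03  5.052e-01]
 [ 3.698e-01 -9.291e-01 -3.000e-04  9.340e-02]
 [ 6.900e-03  3.100e-03 -1.000e+00  2.170e-01]
 [ 0.000e+00  0.000e+00  0.000e+00  1.000e+00]] [ 0.08 -0.05  1.83 -0.    1.35  1.28]
[0.10901178 0.1094797 ]
```

```bash
python3 -m jog '0.24 .0079 -.0078 0 4;0.24 .0079 -.0078 0 4;0.24 .0079 -.0078 0 4;0.24 .0079 -.0078 0 4;0.24 .0079 -.0078 0 4;0.24 .0079 -.0078 0 4;0.24 .0079 -.0078 0 2;0.33 0 0 0 0;0.33 0 .003 0 0;0.33 0 0 0 0'
python3 - <<'E'
from h import *
s,T=tool();print(T.round(4),s["q"].round(2))
h=np.array([.647,.032]);print(np.linalg.inv(T[:2,:2])@(h-T[:2,3]))
c=robot.read_camera("top");im=c["color"][:,:,::-1]
cv2.imwrite("pics/t2.png",cv2.resize(im[100:300,230:450],None,fx=3,fy=3))
E
```

```text
t: 5.75
tool_pos: [0.5475, 0.1524, 0.2147]
orientation: [-3.139, 0.111, -0.003]
force: [-0.7, -0.8, 0.5]
opening: 0.0301
gripper_force: 0.0
[[ 9.975e-01 -7.050e-02  1.700e-03  5.475e-01]
 [-7.050e-02 -9.975e-01  2.000e-04  1.524e-01]
 [ 1.700e-03 -3.000e-04 -1.000e+00  2.147e-01]
 [ 0.000e+00  0.000e+00  0.000e+00  1.000e+00]] [ 0.18  0.1   1.68 -0.    1.36  1.82]
[0.10771178 0.1130736 ]
```

View pics/t2.png

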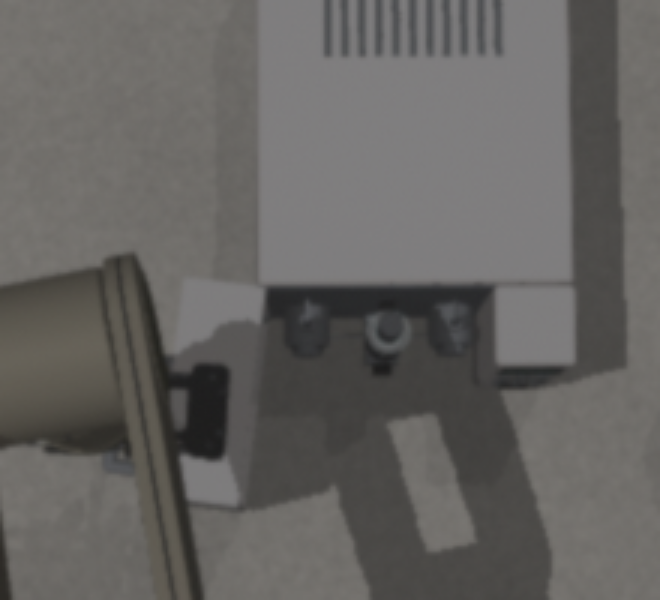

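The door now stands open about 95°, with its inner edge running from crop (262,290) to (243,505). The plunger grip is at crop (388,327) with the flange around it, between the two heads. I'll lift clear and locate the grip from two views.

```bash
python3 -m jog '0.33 0 0 -.03 0;0.33 0 0 -.04 0;0.33 0 0 -.04 0;0.33 0 0 0 0'
python3 - <<'E'
from h import *
P=np.array([.6135,-.0706,.162])
ims=[]
for n in("top","scene"):
    c=robot.read_camera(n);im=c["color"][:,:,::-1];u,v=proj(c,P);print(n,u,v,proj(c,P-[0,0,.035]))
    x,y=int(u)-24,int(v)-24;print(x,y)
    b=cv2.resize(im[y:y+48,x:x+48],(384,384),interpolation=cv2.INTER_CUBIC);ims.append(cv2.normalize(b,None,0,255,cv2.NORM_MINMAX))
cv2.imwrite("pics/two.png",np.hstack(ims))
E
```

```text
t: 6.13
tool_pos: [0.5496, 0.1529, 0.3335]
orientation: [-3.137, 0.112, -0.021]
force: [0.9, 1.0, 1.9]
opening: 0.0306
gripper_force: 0.0
top 359.6 209.4 [358.8 211.6]
335 185
scene 304.5 273.2 [305.  281.6]
280 249
```

View pics/two.png

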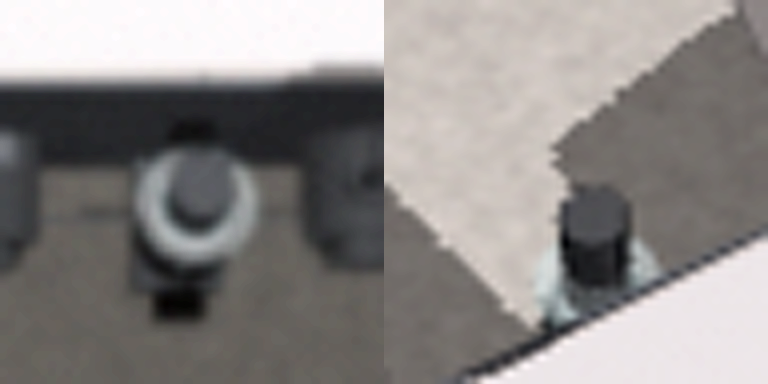

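The left crop (top view) shows the grip's top disc centred at (203,183). The right crop (scene view) shows it at (213,213) within that crop. I'll triangulate from these two.

Run:
```python
from h import *
a=(359.9,207.4);b=(306.1,275.1)
ct,cs=robot.read_camera("top"),robot.read_camera("scene")
print(onz(ct,a,.162),onz(cs,b,.162))
print("flange top",onz(ct,(335+196/8-.5,185+203/8-.5),.127))
(o1,d1),(o2,d2)=ray(ct,a),ray(cs,b)
t=np.linalg.lstsq(np.c_[d1,-d2],o2-o1,rcond=None)[0];print(o1+t[0]*d1,o2+t[1]*d2)
s,T=tool();print(T.round(4))
```

```text
[ 0.6185 -0.0713  0.162 ] [ 0.6198 -0.0698  0.162 ]
flange top [ 0.6179 -0.0713  0.127 ]
[ 0.618612   -0.07138492  0.16141307] [ 0.61942932 -0.06967143  0.1614302 ]
[[ 9.974e-01 -7.170e-02 -9.000e-04  5.466e-01]
 [-7.170e-02 -9.974e-01 -1.000e-04  1.524e-01]
 [-9.000e-04  2.000e-04 -1.000e+00  3.226e-01]
 [ 0.000e+00  0.000e+00  0.000e+00  1.000e+00]]
```

```bash
python3 -m jog '0.5 0 0 0 -3;0.5 .0127 .0369 0 0;0.5 .0127 .0369 0 0;0.5 .0127 .0369 0 0;0.5 .0127 .0369 0 0;0.5 .0127 .0369 0 0;0.5 .0127 .0369 0 0;0.5 0 0 0 0;0.5 0 0 0 0;0.5 0 0 0 0'
python3 - <<'E'
from h import *
c,s,T=wrist();print(T.round(4));cv2.imwrite("pics/w3.png",c["color"][:,:,::-1])
print(proj(c,[.6187,-.0706,.1615]))
E
```

```text
t: 7.17
tool_pos: [0.6182, -0.0699, 0.3213]
orientation: [-3.14, 0.032, 0.005]
force: [0.4, -0.0, -0.4]
opening: 0.0465
gripper_force: 0.0
[[ 0.9998 -0.0202 -0.0032  0.6182]
 [-0.0202 -0.9998  0.0012 -0.0699]
 [-0.0032 -0.0011 -1.      0.3213]
 [ 0.      0.      0.      1.    ]]
[322.1 249.3]
```

View pics/w3.png

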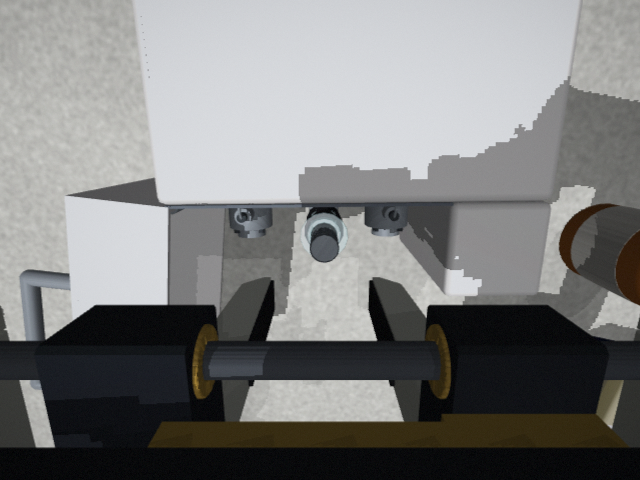

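The wrist view shows the grip's top disc at about (324,246), between the fingers, which are at columns 272 and 370. The predicted position was (322,249), so they agree to about 1–2 mm. I'll refine the centre from the disc contour.

Run:
```python
from h import *
c,s,T=wrist();g=cv2.cvtColor(c["color"],cv2.COLOR_RGB2GRAY)
m=(g[225:268,300:350]<105).astype(np.uint8)
n,l,st,ce=cv2.connectedComponentsWithStats(m)
for k in range(1,n):
    if st[k,4]>60: print(st[k]+[300,225,0,0,0],ce[k]+[300,225])
print(g[246,304:346:2],g[228:268:2,324])
for uv in[(324,246),(324,247)]:
    X=onz(c,uv,.1615);print(X,(np.linalg.inv(T)@np.r_[X,1]).round(4))
```

```text
[311 225  29  37 907] [324.6923925  243.08048512]
[198 202 200 167  67  92  90  93  90  90  90  88  88  91  89  88  91  75
 161 202 203] [ 44  36  36  33  90  95  92  93  94  90  88  88  86  87  90  91  89 112
 198 195]
[ 0.6211 -0.0713  0.1615] [0.0032 0.0022 0.1603 1.    ]
[ 0.6204 -0.0713  0.1615] [0.0025 0.0022 0.1603 1.    ]
```

```bash
python3 -m jog '0.5 .001 .0021 .025 0;0.5 0 0 .03 0;0.5 0 0 .03 0;0.5 0 0 .018 0;0.5 0 0 0 0;0.5 0 0 0 0;0.5 0 0 0 0' 4
python3 - <<'E'
from h import *
c,s,T=wrist();print(T.round(4),s["force"].round(2));cv2.imwrite("pics/w4.png",c["color"][:,:,::-1])
for z in(.15,.162):print(proj(c,[.6187,-.0710,z]))
E
```

```text
t: 7.85
tool_pos: [0.6206, -0.0715, 0.2221]
orientation: [3.141, -0.029, 0.003]
force: [0.5, 0.3, 0.4]
opening: 0.0467
gripper_force: 0.0
[[ 9.998e-01 -1.830e-02  2.100e-03  6.206e-01]
 [-1.830e-02 -9.998e-01 -4.000e-04 -7.150e-02]
 [ 2.100e-03  3.000e-04 -1.000e+00  2.221e-01]
 [ 0.000e+00  0.000e+00  0.000e+00  1.000e+00]] [0.53 0.28 0.4 ]
[319.8 308.3]
[319.7 320.4]
```

View pics/w4.png

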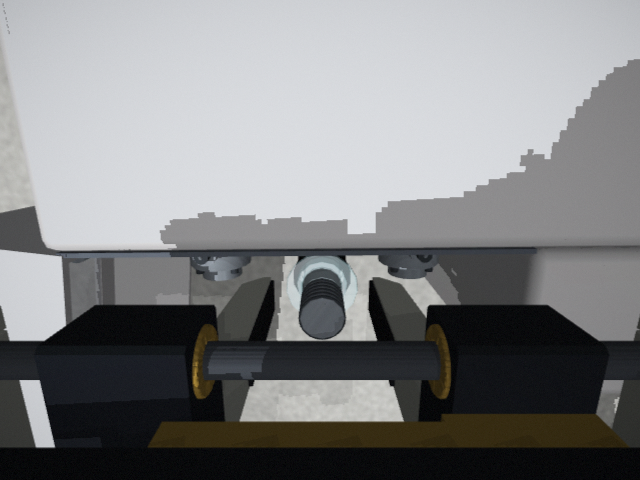

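The wrist view shows the grip's top disc at (322,316), midway between the finger pads at columns 273 and 370. The plunger is centred, so I'll close gently.

```bash
python3 -m jog '0.4 0 0 .003 0;0.3 0 0 0 0;0.25 0 0 0 0;0.2 0 0 0 0;0.18 0 0 0 0;0.15 0 0 0 0;0.1 0 0 0 0;0.1 0 0 0 0' 5; python3 -m jog '0.1 0 0 0 0;0.1 0 0 0 0;0.1 0 0 0 0' 7;python3 - <<'E'
from h import *
s,T=tool();print(T.round(4),s["force"].round(2),s["wrist_torque"].round(2))
E
```

```text
t: 8.57
tool_pos: [0.6201, -0.0723, 0.2176]
orientation: [3.141, -0.031, 0.001]
force: [-0.4, 0.7, 1.9]
opening: 0.02
gripper_force: 5.0
t: 8.82
tool_pos: [0.6201, -0.0723, 0.2176]
orientation: [3.141, -0.031, 0.001]
force: [0.1, 0.7, 4.1]
opening: 0.02
gripper_force: 7.0
[[ 9.998e-01 -1.950e-02  5.000e-04  6.201e-01]
 [-1.950e-02 -9.998e-01 -1.000e-04 -7.230e-02]
 [ 5.000e-04  1.000e-04 -1.000e+00  2.176e-01]
 [ 0.000e+00  0.000e+00  0.000e+00  1.000e+00]] [0.15 0.74 4.08] [0.25 0.22 0.03]
```

```bash
python3 -m jog '0.1 0 0 -.002 0;0.1 0 0 -.003 0;0.1 0 0 -.003 0;0.1 0 0 -.003 0;0.1 0 0 0 0' 10;python3 -m jog '0.1 0 0 -.003 0;0.1 0 0 -.003 0;0.1 0 0 -.003 0;0.1 0 0 0 0;0.1 0 0 0 0'
python3 - <<'E'
from h import *
c,s,T=wrist();print(T.round(4),s["force"].round(2),s["wrist_torque"].round(2))
E
```

```text
t: 9.23
tool_pos: [0.6202, -0.0724, 0.2291]
orientation: [3.141, -0.031, 0.001]
force: [-0.4, 0.4, 0.5]
opening: 0.0198
gripper_force: 10.0
t: 9.65
tool_pos: [0.6201, -0.0723, 0.2376]
orientation: [3.141, -0.031, 0.001]
force: [-0.1, 0.3, 0.3]
opening: 0.0198
gripper_force: 10.0
[[ 9.998e-01 -1.960e-02  5.000e-04  6.201e-01]
 [-1.960e-02 -9.998e-01 -2.000e-04 -7.230e-02]
 [ 6.000e-04  2.000e-04 -1.000e+00  2.376e-01]
 [ 0.000e+00  0.000e+00  0.000e+00  1.000e+00]] [-0.11  0.31  0.3 ] [ 0.01  0.2  -0.02]
```

```bash
python3 -m jog '0.1 0 0 -.003 0;0.1 0 0 -.003 0;0.1 0 0 -.003 0;0.1 0 0 -.003 0;0.1 0 0 -.003 0;0.1 0 0 -.003 0;0.1 0 0 -.002 0;0.1 0 0 0 0;0.1 0 0 0 0;0.1 0 0 0 0'
python3 - <<'E'
from h import *
c,s,T=wrist();print(T.round(4),s["force"].round(2),s["wrist_torque"].round(2))
a=c["color"][:,:,::-1][230:430,220:420]
c=robot.read_camera("scene");u,v=map(int,proj(c,[.62,-.072,.17]));print(u,v,proj(c,[.62,-.072,.2015]),proj(c,[.62,-.072,.127]))
b=c["color"][:,:,::-1][v-40:v+40,u-40:u+40]
f=lambda i:cv2.resize(i,(400,400),interpolation=cv2.INTER_CUBIC)
cv2.imwrite("pics/end.png",np.hstack([f(a),f(b)]))
E
```

```text
t: 10.53
tool_pos: [0.6199, -0.0722, 0.2571]
orientation: [-3.141, 0.031, 0.0]
force: [0.8, -0.5, -0.7]
opening: 0.0195
gripper_force: 10.0
[[ 9.998e-01 -1.950e-02 -3.000e-04  6.199e-01]
 [-1.950e-02 -9.998e-01  0.000e+00 -7.220e-02]
 [-3.000e-04 -0.000e+00 -1.000e+00  2.571e-01]
 [ 0.000e+00  0.000e+00  0.000e+00  1.000e+00]] [ 0.76 -0.53 -0.74] [-0.02  0.15  0.01]
305 273 [304.7 265.7] [305.8 283.9]
```

View pics/end.png

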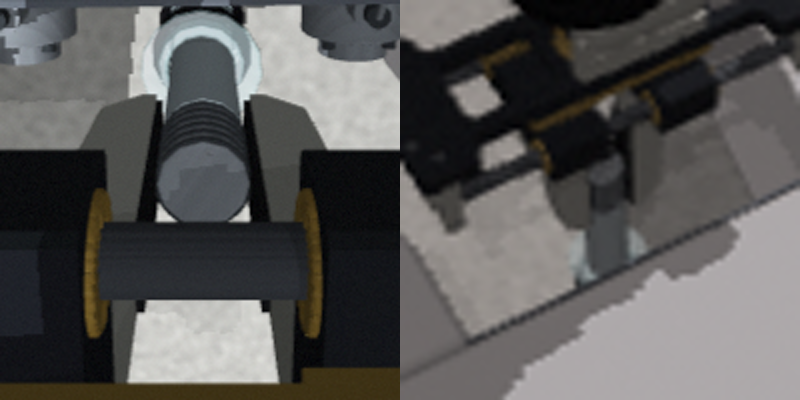

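The end view shows the plunger drawn up between the pads and in line with the barrel. Its top disc is at wrist pixel (321,321), where a no-slip 39.5 mm lift would put it. Side forces are under 1 N, so I'll hold briefly, check that nothing drifts, and hand in.

```bash
python3 -m jog '0.1 0 0 0 0;0.1 0 0 0 0;0.1 0 0 0 0;0.1 0 0 0 0;0.1 0 0 0 0;0.1 0 0 0 0'; python3 -c "
from plant import robot
print(robot.close_job())"
```

```text
t: 11.13
tool_pos: [0.6199, -0.0722, 0.2572]
orientation: [3.141, -0.031, -0.0]
force: [0.0, 0.7, -0.6]
opening: 0.0194
gripper_force: 10.0
the job is handed in; nothing more can be done
None
```

The job is handed in with the door open about 95° and the plunger held about 39.5 mm up in line with the barrel at a 10 N grip, with side forces under 1 N and the bystanders untouched; the hand-in call returned no verdict.

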